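Set the slide gauge to its red stop

ROBOT

A 6-joint arm with a two-finger parallel gripper is mounted at the origin on the work surface. World frame = base frame: x ahead of the robot, y to its left, z up, the work surface at z = 0. Lengths are in mm, angles in rad, forces in N, time in s.
With the tool pointing down it reaches from about 275 to 725 mm from the base axis. Payload 5.6 kg.
Tool frame: the origin (TCP) lies on the centre line of the jaws, within the pads' length; the fingertips stand 11 mm ahead of it and the grasp point (between the pads) lies 8 mm behind it (r.finger_overhang is the distance from the TCP to the fingertips, in mm); z points along the fingers, y is the line along which they close (so a half turn about z gives the same grasp; the last joint's range is limited). The gripper opens to 85 mm and grips with 20 to 120 N. Pads are 22 mm wide; open, the fingers measure 114 mm over their backs; the gripper's body (76 mm by 85 mm) begins 54 mm behind the grasp point. The pads swing forward as they close: fully open they stand 13 mm farther back than shut.
Start: joints at [-0.904, 0.255, 0.108, 0, -1.424, -0.285], TCP at [204.944, -510.383, 242.283] pointing down, gripper open.
Joint ranges: [-2.95, 2.95], [-1.21, 1.97], [-1.09, 1.5], [-2.87, 1.71], [-2.94, -0.07], [-3.05, 3.05]. Speed limits (rad/s): [2.57, 2.57, 3.14, 3.14, 3.14, 3.14].

INTERFACE

Orientations are given as a rotation vector (axis times angle).
In Python, from plant import r gives the robot as it stands.
- The arm moves only by the tool jog_arm, never from a script. Its argument "motion" is text: rows parted by semicolons, each of 7 numbers parted by spaces: the shift along the tool's x, y, z in m, then the turn, a rotation vector about the tool's x, y, z in rad, then the closure, from 0 (fully open) to 1 (shut). A call has 1 to 5 rows; each row shifts and turns the commanded pose from where the row before left it, along the tool's axes as they then stand; what a row does not reach is not made up. A row lasts 1/10 s, in which the tool goes at most 50 mm and 8.59 degrees, less where a joint would pass 70% of its speed; a pose out of reach is approached as far as the arm can. A call is refused whole if a number of a shift passes 0.05 or a number of a turn 0.15, either way. A call with a gripper value outside its range is refused whole. The fingers move at their own pace and stop on an object; "squeeze" is the grip in N (left out, the last holds). Time passes only in rows, so rows that do not move let the fingers close. It gives the time, the measured TCP pose, the force, the opening and the grip force at its end, in the units of the state.
- r.observe(): the state, without advancing time (a new reading comes with each control period).
- r.get_image(name): name is "scene" or "top" or "wrist"; returns a dict with "img" (480x640x3 uint8, red, green, blue), "depth" (480x640 float32, mm along the optical axis (not along the pixel's ray), 0 where there is no reading), "K" (3x3 intrinsics, pixels), "D" ([k1, k2, p1, p2, k3] as OpenCV has them; the pictures are not rectified), "R" (3x3) and "t" (3): a world point X has camera coordinates R X + t. Camera axes: x right, y down, z forward; pixel columns grow to the right and rows downward; lengths in mm; the calibration is good to about 2 mm. A picture is of the moment at which its call begins.
- r.hand_in(): hands the job in; it is judged then, once.
The state is a dict: "time": time; "qpos": joint angles; "dq": joint speeds; "joint_torque": joint torques, N m; "eef_pos": TCP position; "eef_rot": TCP orientation; "contact_force": force on the tool from outside, world axes, zero at the start; "moment": the same for the moment, N m; "grip_width": opening from 0.0 (shut) to 1.0 (fully open); "grasp_force": force on a finger pad.
Only numpy, scipy, OpenCV 4.12 (cv2) and the standard library are available. Lean on these libraries where they do the work, as an engineer would, in place of code of your own. Each camera call takes 0.05 s, during which the arm holds its last target. There are 200 camera calls.

TASK

Set the pin-length gauge on the counter: press down the yellow pad in the middle of its blue carriage to free the brake and, keeping it pressed, push the carriage along the rail right up against the red stop, then let the pad come back up so that it holds there. Use fingertips only: never drag the carriage with its brake on, and do not pick up or shift the pins, fittings and other parts standing around.

Things in the scene. Friction and masses are not known exactly. Their poses are not given: they have to be found in the camera images.
- gauge: Slide gauge fixed to the counter: aluminium rail with a lengthwise slot and black tick marks on a dark foot 100 mm wide, 500 mm long. Origin: middle of its underside, on the counter. The rail runs along its own y axis; x is across; the rail's top is 26 mm above the counter.
- carriage (a joint): Position of the blue carriage along the rail (m), 0 at the rail's middle, growing towards the gauge's +y. The carriage is 100 mm long along the rail, 70 mm wide. It has a raised lip 22 mm long across each end, tops 60 mm above the counter; between the lips is an open bay 56 mm long, open at both sides, with the yellow pad as its floor. With the pad up a brake holds it against some 25 N; with the pad down it slides with about 2 N, plus 0.8 N at 0.1 m/s.
- carriage_mid (a point): Point on the carriage at its middle, 49 mm above the counter, moving along the rail with the carriage (not down with the pad). The carriage's ends are 50 mm from it either way along the rail.
- pad (a joint): How far the yellow pad is pressed down (m): about 0 when up, 0.007 at its bottom. It is sprung: some 12 N starts it and 14 N holds it fully down. The brake eases as the pad goes down and is free from 0.003 on; it grips again as soon as the pad comes up.
- pad_top (a point): Centre of the top of the yellow pad (52 mm across the rail, 50 mm along it) in the middle of the carriage, 49 mm above the counter when up, 11 mm below the lips' tops. It moves with the pad.
- red_stop: Red stop block fixed on the rail, 70 mm across the rail, 24 mm along it, 34 mm tall. Origin: centre of its underside on the rail's top, 26 mm above the counter. It may be towards either end of the rail. The carriage meets it face to face, carriage_mid then being 62 mm from this origin horizontally along the rail.
- grey_stop: Grey stop block, same size and origin, fixed on the rail on the other side of the carriage. Not the one wanted.
- pin_a: loose steel pin standing upright, 38 mm diameter, 95 mm tall. Origin: centre of its underside. Leave it alone.
- pin_b: loose steel pin standing upright, 32 mm diameter, 80 mm tall. Origin: centre of its underside. Leave it alone.
- pin_c: loose steel pin standing upright, 42 mm diameter, 70 mm tall. Origin: centre of its underside. Leave it alone.
- shackle: loose dark steel shackle bracket, 50 x 70 x 71 mm tall. Origin: centre of its underside. Leave it alone.
- fitting_a: loose brass hose fitting standing upright, 28 mm diameter, 42 mm tall. Origin: centre of its underside. Leave it alone.
- fitting_b: loose brass hose fitting standing upright, 28 mm diameter, 42 mm tall. Origin: centre of its underside. Leave it alone.
- grease: loose red-labelled can, 52 mm diameter, 95 mm tall. Origin: centre of its underside. Leave it alone.

How it is judged:
By the outcome, as a careful person would: the job done as asked, in the order asked, and still so for the second after the job is handed in, with the robot touching nothing.
It also fails if it takes over 38 s, if anything falls off the work surface, if the arm or the gripper's body presses on something with over 40 N, if the wrist force passes 120 N, or if a joint passes its speed limit or range.

## Working session

There is one attempt and no reset: what is moved stays moved. The work goes in short steps, Python scripts to look and compute and a tool call to move; the robot and the scene stay as the last step left them, time stands still between calls to the robot, and variables do not carry over. Pictures are saved under pics/ and viewed, at most 10 in all, crops included, and the job is handed in when it is done.

Besides the shell and the picture viewer there is one more tool, called after "Request:" as name(argument=value, ...), one argument or row to a line, values as JSON. jog_arm: Moves the arm, as the interface text tells. Its arguments: {"type":"object","properties":{"motion":{"type":"string"},"squeeze":{"type":"number"}},"required":["motion"]}

```bash
mkdir -p pics; ls; python3 - <<'E'
from plant import r
import cv2,numpy as np
for n in("top","scene"):
    d=r.get_image(n); cv2.imwrite(f"pics/{n}0.png",d["img"][:,:,::-1]); np.savez(f"{n}0.npz",**d)
    print(n,d["K"].round(1).tolist(),d["R"].round(3).tolist(),d["t"].round(1))
o=r.observe(); print(o)
E
```

```text
pics
top [[494.7, 0.0, 325.2], [0.0, 494.7, 230.6], [0.0, 0.0, 1.0]] [[0.005, -1.0, 0.015], [-0.996, -0.007, -0.086], [0.086, -0.015, -0.996]] [ 17.5 538.2 818.1]
scene [[618.0, 0.0, 306.3], [0.0, 618.0, 234.4], [0.0, 0.0, 1.0]] [[-0.876, 0.481, 0.023], [0.3, 0.583, -0.755], [-0.377, -0.655, -0.655]] [ 478.7 -127.8 1277.8]
{'time': 0.1, 'qpos': array([-9.04417672e-01,  2.55689823e-01,  1.07176468e-01, -4.15947452e-04,
       -1.42390236e+00, -2.84566667e-01]), 'dq': array([-0.00173908, -0.00013326,  0.00059835,  0.00254091,  0.00030852,
        0.00031943]), 'joint_torque': array([-1.90464802e-03, -3.87605023e+01,  2.38474023e+01,  5.37786886e+00,
       -3.73585921e-03, -1.18638241e-05]), 'eef_pos': array([ 204.81680516, -510.00284463,  241.50294788]), 'eef_rot': array([ 5.95946671e-01, -3.08416702e+00, -2.55709397e-03]), 'contact_force': array([ 0.24679141, -0.62729455, -0.1875927 ]), 'moment': array([ 0.00489434, -0.00680765, -0.02224497]), 'grasp_force': 0.0, 'grip_width': 1.0026825137815094}
```

View pics/top0.png

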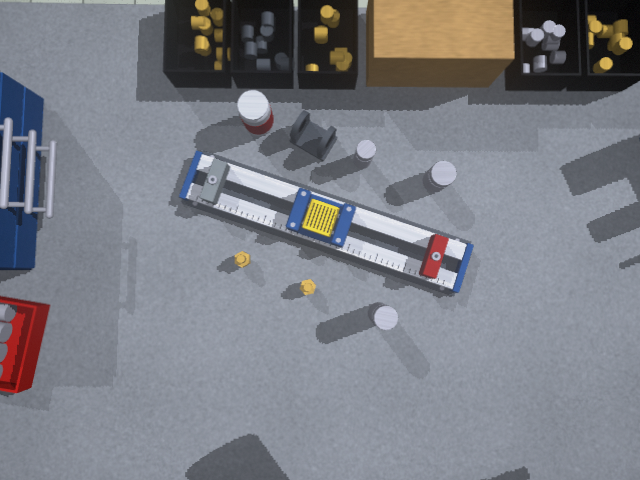

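View pics/scene0.png

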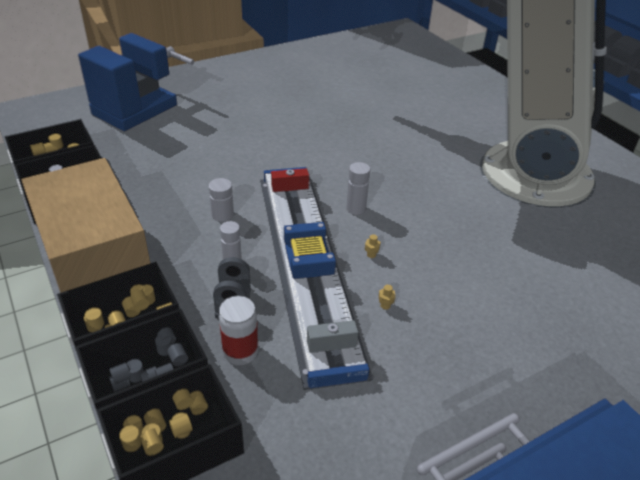

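The top view shows the pad at (322,217), the red stop at (435,257), the grey stop at (213,180), and pins around the rail. I'll cast rays to get the world positions.

```bash
cat > h.py <<'E'
import cv2,numpy as np
def cast(d,uv,z):
    n=cv2.undistortPoints(np.float64([[uv]]),d["K"],d["D"])[0,0]
    ray=d["R"].T@np.r_[n,1]; c=-d["R"].T@d["t"]
    return c+ray*(z-c[2])/ray[2]
def blob(d,lo,hi,roi=None):
    hsv=cv2.cvtColor(d["img"],cv2.COLOR_RGB2HSV); m=cv2.inRange(hsv,np.array(lo),np.array(hi))
    if roi: k=np.zeros_like(m); x0,y0,x1,y1=roi; k[y0:y1,x0:x1]=255; m&=k
    m=cv2.morphologyEx(m,cv2.MORPH_CLOSE,np.ones((7,7)))
    c=max(cv2.findContours(m,0,1)[0],key=cv2.contourArea)
    return cv2.minAreaRect(c)
E
python3 - <<'E'
from plant import r
from h import *
d=dict(np.load("top0.npz"))
p=blob(d,(20,120,100),(35,255,255),(290,180,360,260)); print(p)
q=blob(d,(0,120,60),(8,255,255),(400,220,475,295)); print(q)
P=cast(d,p[0],49);Q=cast(d,(436,256),60)
print(P,Q)
A=cast(d,(213,180),60); u=Q-A; u/=np.linalg.norm(u); print("axis",u,np.arctan2(u[1],u[0]),(Q-P)@u, "travel",(Q-P)@u-62)
for n,uv,z in(("a",(366,150),0),("b",(444,173),0),("c",(386,318),0),): print(n,cast(d,uv,80))
o=r.observe();R=cv2.Rodrigues(o["eef_rot"])[0];print(R.round(3),r.finger_overhang)
yaw=np.arctan2(R[1,0],R[0,0]);print("tool x yaw",yaw)
D=P-o["eef_pos"];print("shift in tool",R.T@D)
E
```

```text
((320.3441162109375, 217.44544982910156), (29.637149810791016, 30.911357879638672), 19.29004669189453)
((435.0, 275.0), (0.0, 0.0), 0.0)
[557.56539543  29.28240287  49.        ] [ 494.70417123 -158.66601679   60.        ]
axis [-0.31780009 -0.94815774  0.        ] -1.8942047184206166 198.18205181051175 travel 136.18205181051175
a [663.68791986 -43.32710553  80.        ]
b [ 627.19077997 -168.57793119   80.        ]
c [396.70535495 -74.13044572  80.        ]
[[-0.928 -0.373 -0.001]
 [-0.373  0.928  0.002]
 [ 0.     0.002 -1.   ]] 11.0
tool x yaw -2.7598418292158926
shift in tool [-528.27554007  368.72723778  193.08730909]
```

Request:
jog_arm(
  motion="0 0 0 0 0 0.141 1; 0 0 0 0 0 0.141 1; 0 0 0 0 0 0.141 1; 0 0 0 0 0 0.141 1; 0 0 0 0 0 0.141 1",
  squeeze=30,
)

```text
time: 0.6
eef_pos: [204.8, -510.1, 241.7]
eef_rot: [-0.515, -3.099, -0.001]
contact_force: [-0.2, -0.1, -0.1]
grip_width: 0.145
grasp_force: 0.0
```

Request:
jog_arm(
  motion="-0.012 0.045 0 0 0 0 1; -0.012 0.045 0 0 0 0 1; -0.012 0.045 0 0 0 0 1; -0.012 0.045 0 0 0 0 1; -0.012 0.045 0 0 0 0 1",
)

```text
time: 1.1
eef_pos: [333.7, -314.3, 242.0]
eef_rot: [-0.506, -3.1, -0.001]
contact_force: [0.7, -0.8, 0.1]
grip_width: 0.002
grasp_force: 0.0
```

Request:
jog_arm(
  motion="-0.012 0.045 0 0 0 0 1; -0.012 0.045 0 0 0 0 1; -0.012 0.045 0 0 0 0 1; -0.012 0.045 0 0 0 0 1; -0.012 0.045 0 0 0 0 1",
)

```text
time: 1.6
eef_pos: [462.1, -119.9, 242.1]
eef_rot: [-0.505, -3.1, -0.0]
contact_force: [0.5, -1.7, 0.5]
grip_width: -0.0
grasp_force: 0.0
```

Request:
jog_arm(
  motion="-0.012 0.045 0 0 0 0 1; -0.012 0.045 0 0 0 0 1; -0.012 0.045 0.02 0 0 0 1; 0 0 0.02 0 0 0 1; 0 0 0 0 0 0 1",
)

```text
time: 2.1
eef_pos: [536.7, -4.8, 198.9]
eef_rot: [-0.502, -3.094, 0.003]
contact_force: [-0.5, -0.8, -0.7]
grip_width: -0.001
grasp_force: 0.0
```

```bash
cat > m.py <<'E'
from plant import r
from h import *
import sys
tag=sys.argv[1]
o=r.observe();R=cv2.Rodrigues(o["eef_rot"])[0];print(R.round(3),o["eef_pos"],o["contact_force"],o["grip_width"],o["time"])
d=r.get_image("wrist");cv2.imwrite(f"pics/w{tag}.png",d["img"][:,:,::-1]);np.savez(f"w{tag}.npz",**d)
p=blob(d,(20,120,100),(35,255,255));print(p)
P=cast(d,p[0],49);print(P,"tool shift",R.T@(P-o["eef_pos"]))
box=[cast(d,c,49)[:2].round(1) for c in cv2.boxPoints(p)];print(box)
E
python3 m.py 1
```

```text
[[-0.949  0.316 -0.007]
 [ 0.316  0.949 -0.001]
 [ 0.007 -0.003 -1.   ]] [536.65894846  -4.77304521 198.89408021] [-0.53076588 -0.7790879  -0.74200478] -0.0014630890450948357 2.1
((376.5, 238.0), (62.0, 63.0), 90.0)
[556.04272     30.02811492  49.        ] tool shift [ -8.41479409  39.60143495 149.71975226]
[array([524.4,  13.9]), array([539.8,  60.2]), array([589.3,  47. ]), array([573.1,  -1.6])]
```

View pics/w1.png

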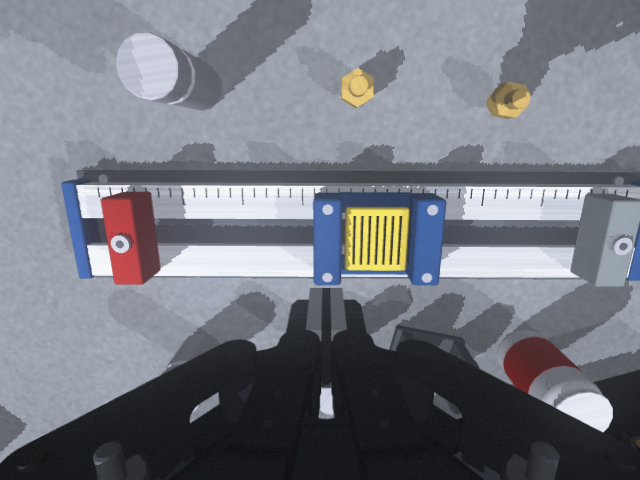

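The wrist view shows the pad at (377,238) and the rail level across the picture, with the red stop on the left (tool −y). The tool is aligned. I'll centre it and go down to just above the pad.

Request:
jog_arm(
  motion="-0.008 0.04 0 0 0 0 1; 0 0 0.04 0 0 0 1; 0 0 0.04 0 0 0 1; 0 0 0.04 0 0 0 1; 0 0 0 0 0 0 1",
)

```text
time: 2.65
eef_pos: [555.1, 28.1, 78.8]
eef_rot: [-0.507, -3.092, 0.005]
contact_force: [-1.0, 0.4, -0.1]
grip_width: 0.001
grasp_force: 0.0
```

Request:
jog_arm(
  motion="0 0 0 0 0 0 1; 0 0 0 0 0 0 1",
)

```text
time: 2.85
eef_pos: [560.7, 29.5, 85.9]
eef_rot: [0.505, 3.095, 0.002]
contact_force: [0.8, -0.7, 0.7]
grip_width: 0.001
grasp_force: 0.0
```

```bash
python3 m.py 2
```

```text
[[-0.948  0.318  0.005]
 [ 0.318  0.948  0.001]
 [-0.005  0.002 -1.   ]] [560.6763099   29.51301891  85.92821207] [ 0.76764641 -0.68402268  0.73985278] 0.0013919468848959755 2.85
((324.5, 274.5), (99.0, 103.0), 90.0)
[555.353448   30.0059316  49.       ] tool shift [ 5.38582457 -1.31115946 36.89908431]
[array([524. ,  15.1]), array([539.4,  60.9]), array([589.5,  46.3]), array([572.7,  -3.6])]
```

View pics/w2.png

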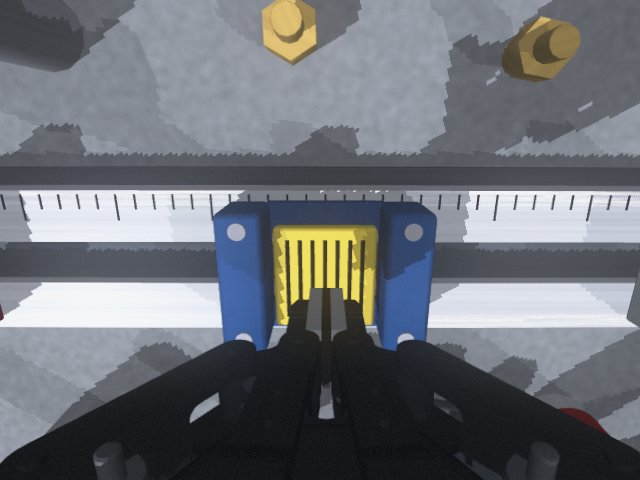

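The view shows the closed fingers over the pad at (325,275), centred between the lips. The arm rings slightly after fast moves, so I'll let it settle and go slowly from here.

Request:
jog_arm(
  motion="0 0 0 0 0 0 1; 0 0 0 0 0 0 1; 0 0 0 0 0 0 1; 0 0 0 0 0 0 1; 0 0 0 0 0 0 1",
)

```text
time: 3.4
eef_pos: [558.6, 29.6, 82.6]
eef_rot: [-0.505, -3.101, 0.0]
contact_force: [0.3, 0.1, -0.5]
grip_width: 0.002
grasp_force: 0.0
```

Request:
jog_arm(
  motion="0 0 0.002 0 0 0 1; 0 0 0.002 0 0 0 1; 0 0 0.002 0 0 0 1; 0 0 0.002 0 0 0 1; 0 0 0.002 0 0 0 1",
)

```text
time: 3.9
eef_pos: [558.6, 29.6, 72.3]
eef_rot: [-0.505, -3.1, 0.0]
contact_force: [-0.7, -0.5, -0.6]
grip_width: -0.001
grasp_force: 0.0
```

Request:
jog_arm(
  motion="0 0 0 0 0 0 1; 0 0 0 0 0 0 1; 0 0 0 0 0 0 1",
)

```text
time: 4.2
eef_pos: [558.7, 29.7, 72.7]
eef_rot: [0.505, 3.1, 0.0]
contact_force: [0.9, -1.1, 0.2]
grip_width: 0.004
grasp_force: 0.0
```

Request:
jog_arm(
  motion="0.002 0 0.003 0 0 0 1; 0 0 0.003 0 0 0 1; 0 0 0.003 0 0 0 1; 0 0 0.002 0 0 0 1; 0 0 0.001 0 0 0 1",
)

```text
time: 4.7
eef_pos: [556.5, 30.2, 60.2]
eef_rot: [-0.505, -3.1, 0.0]
contact_force: [-0.9, 1.2, 0.9]
grip_width: 0.002
grasp_force: 0.6
```

Request:
jog_arm(
  motion="0 0 0.001 0 0 0 1; 0 0 0.001 0 0 0 1; 0 0 0.001 0 0 0 1; 0 0 0.001 0 0 0 1; 0 0 0 0 0 0 1",
)

```text
time: 5.2
eef_pos: [556.6, 30.2, 57.9]
eef_rot: [0.505, 3.1, -0.0]
contact_force: [-6.2, 1.2, 11.6]
grip_width: -0.002
grasp_force: 5.6
```

Request:
jog_arm(
  motion="0 0 0.001 0 0 0 1; 0 0 0.001 0 0 0 1; 0 0 0 0 0 0 1",
)

```text
time: 5.5
eef_pos: [556.6, 30.2, 56.0]
eef_rot: [0.505, 3.1, -0.0]
contact_force: [-5.7, 1.0, 12.1]
grip_width: -0.001
grasp_force: 6.1
```

Request:
jog_arm(
  motion="0 0 0.001 0 0 0 1; 0 0 0.001 0 0 0 1; 0 0 0.001 0 0 0 1; 0 0 0 0 0 0 1; 0 0 0 0 0 0 1",
)

```text
time: 6.0
eef_pos: [556.6, 30.2, 53.3]
eef_rot: [0.505, 3.1, -0.0]
contact_force: [-5.9, 0.2, 13.2]
grip_width: -0.0
grasp_force: 6.6
```

Request:
jog_arm(
  motion="0 0 0.001 0 0 0 1; 0 0 0.001 0 0 0 1; 0 0 0 0 0 0 1",
)

```text
time: 6.3
eef_pos: [556.7, 30.4, 52.9]
eef_rot: [0.504, 3.099, 0.0]
contact_force: [-10.5, 2.5, 24.1]
grip_width: 0.004
grasp_force: 12.1
```

The pad is on its bottom at 24 N. Now I'll push along tool −y.

Request:
jog_arm(
  motion="0 -0.001 0 0 0 0 1; 0 -0.002 0 0 0 0 1; 0 -0.003 0 0 0 0 1; 0 -0.004 0 0 0 0 1; 0 -0.005 0 0 0 0 1",
)

```text
time: 6.8
eef_pos: [552.3, 17.1, 52.9]
eef_rot: [0.503, 3.099, 0.003]
contact_force: [-10.7, 6.3, 23.7]
grip_width: 0.002
grasp_force: 12.0
```

Request:
jog_arm(
  motion="0 -0.006 0 0 0 0 1; 0 -0.006 0 0 0 0 1; 0 -0.006 0 0 0 0 1; 0 -0.006 0 0 0 0 1; 0 -0.006 0 0 0 0 1",
)

```text
time: 7.3
eef_pos: [542.6, -11.7, 52.9]
eef_rot: [0.504, 3.099, 0.002]
contact_force: [-11.8, 6.0, 25.0]
grip_width: -0.002
grasp_force: 12.5
```

```bash
python3 m.py 3
```

```text
[[-0.949  0.317  0.002]
 [ 0.317  0.949  0.001]
 [-0.002  0.002 -1.   ]] [542.58065481 -11.7300738   52.90159526] [-11.78596866   5.95298297  25.00154214] -0.0019104143028072958 7.3
((326.4999694824219, 298.0), (118.99998474121094, 97.99998474121094), -0.0)
[534.50114428  -9.45163335  49.        ] tool shift [ 8.39246034 -0.40425566  3.88528168]
[array([547.9, -40.2]), array([507.7, -24.6]), array([522.2,  18.8]), array([563.7,   7.1])]
```

View pics/w3.png

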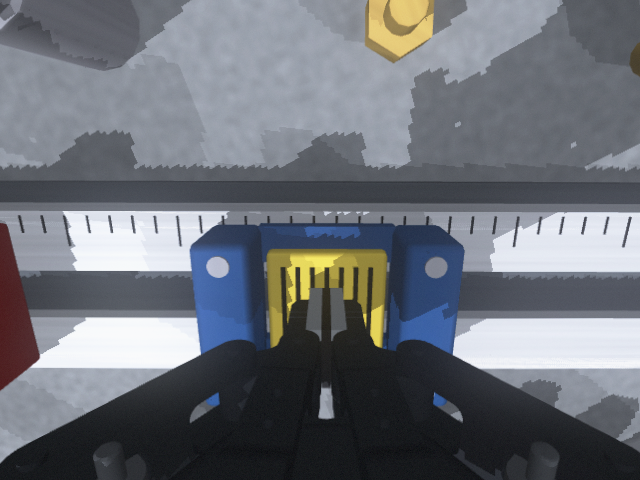

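The carriage travels with the fingers, still centred at (327,298), and the red stop shows at the left edge. About 92 mm remain.

Request:
jog_arm(
  motion="0 -0.007 0 0 0 0 1; 0 -0.007 0 0 0 0 1; 0 -0.007 0 0 0 0 1; 0 -0.007 0 0 0 0 1; 0 -0.007 0 0 0 0 1",
)

```text
time: 7.85
eef_pos: [531.3, -45.2, 52.9]
eef_rot: [0.504, 3.099, 0.001]
contact_force: [-11.4, 6.0, 25.3]
grip_width: 0.0
grasp_force: 13.0
```

Request:
jog_arm(
  motion="0 -0.007 0 0 0 0 1; 0 -0.007 0 0 0 0 1; 0 -0.007 0 0 0 0 1; 0 -0.006 0 0 0 0 1; 0 -0.005 0 0 0 0 1",
)

```text
time: 8.35
eef_pos: [521.0, -75.9, 52.9]
eef_rot: [0.504, 3.099, 0.0]
contact_force: [-12.2, 6.9, 26.1]
grip_width: -0.002
grasp_force: 13.4
```

```bash
python3 m.py 4; python3 - <<'E'
from plant import r
import cv2,numpy as np
d=r.get_image("top");np.savez("top4.npz",**d)
cv2.imwrite("pics/top4.png",cv2.resize(d["img"][180:320,300:500,::-1],None,fx=4,fy=4,interpolation=2))
E
```

```text
[[-0.948  0.317  0.002]
 [ 0.317  0.948  0.   ]
 [-0.001  0.001 -1.   ]] [520.98534007 -75.85872178  52.88866241] [-12.15617804   6.89352846  26.1456343 ] -0.0017283402608553225 8.35
((326.4999694824219, 298.0), (118.99998474121094, 97.99998474121094), -0.0)
[512.88811094 -73.54918313  49.        ] tool shift [ 8.41742292 -0.37654615  3.87633693]
[array([ 526.3, -104.3]), array([486.1, -88.7]), array([500.6, -45.3]), array([542.1, -57. ])]
```

View pics/w4.png

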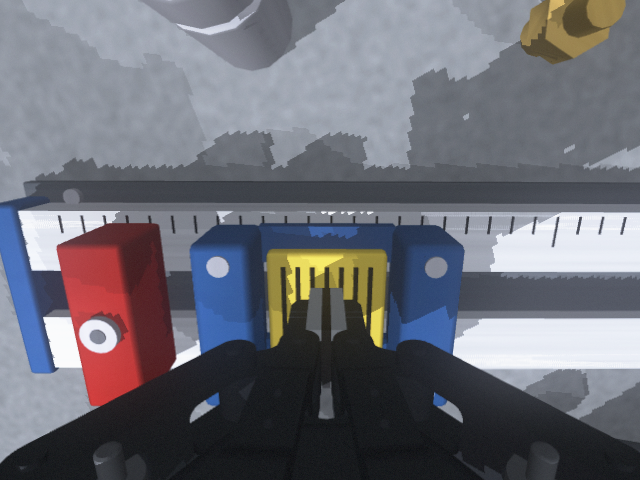

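The gap to the red stop, columns 161 to 195, is about 13 mm. I'll approach slowly and watch the force.

Request:
jog_arm(
  motion="0 -0.002 0 0 0 0 1; 0 -0.002 0 0 0 0 1; 0 -0.002 0 0 0 0 1; 0 -0.002 0 0 0 0 1; 0 -0.002 0 0 0 0 1",
)

```text
time: 8.95
eef_pos: [517.8, -85.2, 52.8]
eef_rot: [0.504, 3.1, 0.0]
contact_force: [-13.0, 5.8, 27.6]
grip_width: 0.001
grasp_force: 13.6
```

Request:
jog_arm(
  motion="0 -0.001 0 0 0 0 1; 0 -0.001 0 0 0 0 1; 0 -0.001 0 0 0 0 1",
)

```text
time: 9.25
eef_pos: [516.9, -88.1, 52.9]
eef_rot: [0.504, 3.1, -0.0]
contact_force: [-11.7, 5.7, 26.9]
grip_width: -0.003
grasp_force: 13.6
```

```bash
python3 m.py 5
```

```text
[[-0.949  0.317  0.001]
 [ 0.317  0.949 -0.   ]
 [-0.001  0.    -1.   ]] [516.86227627 -88.08408867  52.86262028] [-11.65257578   5.69557584  26.85023404] -0.003045723451695535 9.25
((326.4999694824219, 298.0), (118.99998474121094, 97.99998474121094), -0.0)
[508.75523961 -85.80026652  49.        ] tool shift [ 8.41798873 -0.40137493  3.85176405]
[array([ 522.1, -116.5]), array([ 481.9, -101. ]), array([496.5, -57.5]), array([537.9, -69.3])]
```

View pics/w5.png

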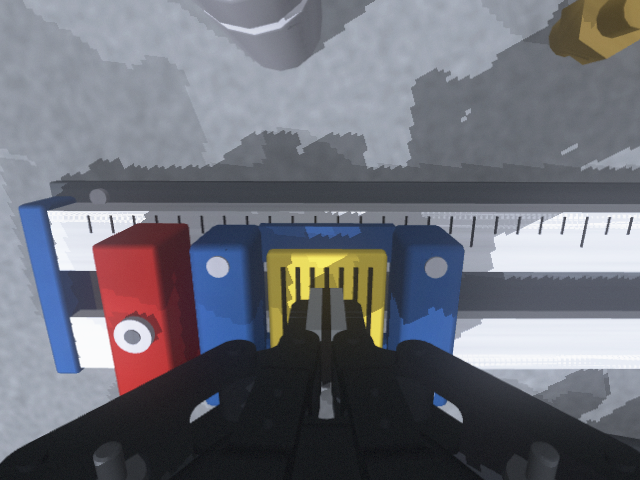

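The stop's top edge, now at column 189, is only a few pixels from the carriage. I'll continue at 1 mm per row.

Request:
jog_arm(
  motion="0 -0.001 0 0 0 0 1; 0 -0.001 0 0 0 0 1; 0 -0.001 0 0 0 0 1",
)

```text
time: 9.6
eef_pos: [515.9, -90.9, 52.9]
eef_rot: [0.504, 3.1, -0.0]
contact_force: [-13.0, 5.6, 26.9]
grip_width: -0.003
grasp_force: 13.6
```

Request:
jog_arm(
  motion="0 -0.001 0 0 0 0 1; 0 -0.001 0 0 0 0 1",
)

```text
time: 9.8
eef_pos: [515.2, -92.9, 52.8]
eef_rot: [0.504, 3.1, -0.0]
contact_force: [-11.7, 6.5, 28.1]
grip_width: 0.003
grasp_force: 13.6
```

Request:
jog_arm(
  motion="0 -0.001 0 0 0 0 1; 0 -0.001 0 0 0 0 1",
)

```text
time: 10.0
eef_pos: [514.6, -94.8, 52.9]
eef_rot: [0.504, 3.1, -0.0]
contact_force: [-12.7, 4.8, 27.5]
grip_width: 0.001
grasp_force: 13.6
```

Request:
jog_arm(
  motion="0 -0.001 0 0 0 0 1; 0 -0.001 0 0 0 0 1",
)

```text
time: 10.2
eef_pos: [514.0, -96.7, 52.9]
eef_rot: [0.504, 3.1, -0.0]
contact_force: [-11.8, 6.3, 26.7]
grip_width: -0.002
grasp_force: 13.7
```

Request:
jog_arm(
  motion="0 -0.001 0 0 0 0 1; 0 -0.001 0 0 0 0 1",
)

```text
time: 10.4
eef_pos: [513.5, -98.2, 52.9]
eef_rot: [0.504, 3.099, 0.001]
contact_force: [-11.7, 10.7, 28.3]
grip_width: 0.0
grasp_force: 14.1
```

```bash
python3 m.py 6
```

```text
[[-0.948  0.317  0.002]
 [ 0.317  0.948  0.   ]
 [-0.001  0.001 -1.   ]] [513.49663345 -98.16144856  52.85981368] [-11.68914184  10.71521028  28.2785012 ] 0.0002467265729910424 10.4
((326.5, 298.0), (98.0, 119.0), 90.0)
[505.39719513 -95.83368582  49.        ] tool shift [ 8.42522363 -0.36306003  3.84725049]
[array([ 478.6, -111. ]), array([493.1, -67.6]), array([534.6, -79.3]), array([ 518.8, -126.5])]
```

View pics/w6.png

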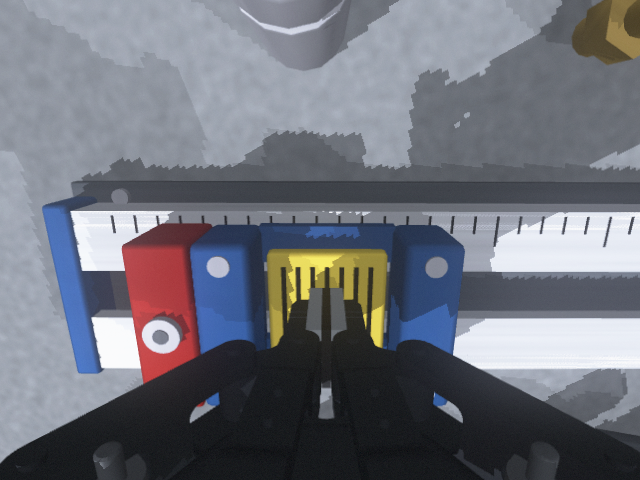

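The carriage is face to face with the red stop at column 200, and the along-rail force has risen from 2.3 to 6.5 N. I'll push 1 mm more to confirm, then lift straight up.

Request:
jog_arm(
  motion="0 -0.001 0 0 0 0 1; 0 0 0 0 0 0 1",
)

```text
time: 10.65
eef_pos: [513.5, -98.2, 52.9]
eef_rot: [0.504, 3.099, 0.004]
contact_force: [-11.8, 11.6, 27.1]
grip_width: -0.0
grasp_force: 13.8
```

Request:
jog_arm(
  motion="0 0 -0.002 0 0 0 1; 0 0 -0.002 0 0 0 1; 0 0 -0.002 0 0 0 1; 0 0 -0.003 0 0 0 1; 0 0 -0.003 0 0 0 1",
)

```text
time: 11.15
eef_pos: [513.7, -99.4, 62.1]
eef_rot: [0.505, 3.099, 0.001]
contact_force: [0.2, 0.2, -0.2]
grip_width: -0.004
grasp_force: 0.0
```

Request:
jog_arm(
  motion="0 0 -0.005 0 0 0 1; 0 0 -0.01 0 0 0 1; 0 0 -0.02 0 0 0 1; 0 0 -0.02 0 0 0 1; 0 0 -0.02 0 0 0 1",
)

```text
time: 11.65
eef_pos: [513.2, -99.9, 137.8]
eef_rot: [0.506, 3.1, -0.0]
contact_force: [0.6, -0.1, -0.4]
grip_width: 0.002
grasp_force: 0.0
```

Request:
jog_arm(
  motion="0 0 -0.02 0 0 0 1; 0 0 -0.01 0 0 0 1; 0 0 0 0 0 0 1; 0 0 0 0 0 0 1; 0 0 0 0 0 0 1",
)

```text
time: 12.15
eef_pos: [512.5, -99.6, 165.3]
eef_rot: [-0.505, -3.098, 0.0]
contact_force: [-0.1, -0.8, -0.1]
grip_width: 0.003
grasp_force: 0.0
```

```bash
python3 m.py 7
```

```text
[[-0.948  0.318 -0.002]
 [ 0.318  0.948  0.   ]
 [ 0.002 -0.001 -1.   ]] [512.48706435 -99.60647457 165.31635907] [-0.14633623 -0.79872516 -0.11474475] 0.0027660500464137413 12.15
((328.9999694824219, 240.0), (69.99998474121094, 69.99998474121094), -0.0)
[513.02566507 -98.15509934  49.        ] tool shift [ -0.30932051   1.61632756 116.31501956]
[array([ 529.9, -130.3]), array([ 481.9, -112.9]), array([497.1, -67.7]), array([545.9, -82.6])]
```

View pics/w7.png

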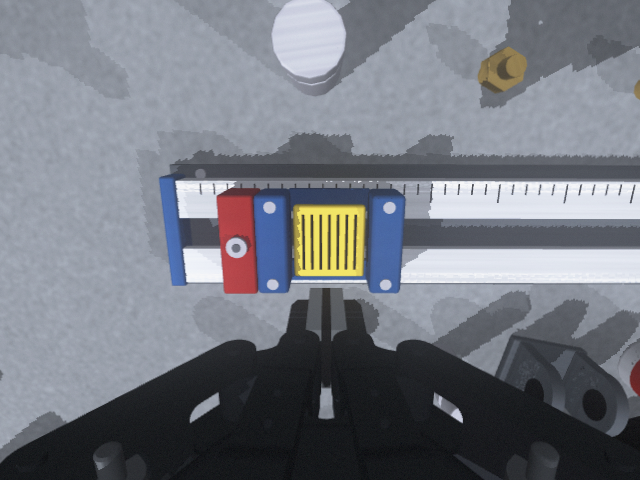

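The carriage is flush against the red stop (seam at column 255), the pad is back up, the tool is clear, and nothing around it has been disturbed.

```bash
python3 -c "
from plant import r
print(r.hand_in())"
```

```text
the job is handed in; nothing more can be done
None
```

The job is handed in: the carriage was pushed along the rail with its pad held down until it met the red stop, the pad was let back up to hold it there, and the arm lifted clear at about 12 s on the robot's clock.

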